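# Lid over the open culture dish

## Task

Both culture dishes lost their lids while the agar dried. Put the small lid on the small dish that stands on the worktop and let go, so that it sits fully down; then carry the large lid over the tube rack and hold it as a roof over the large dish on the plating turntable, level, centred, its lower edge about a centimetre above the dish's rim, and finish while still holding it there, ready for plating. Nothing may touch the large dish, and do not disturb the tube rack, the dropper bottle, the specimen pot or the spreader.

Things in the scene. Friction and masses are not known exactly. Their poses are not given: they have to be found in the camera images.
- lid_small: lid of the small dish: clear plastic cap, skirt down, outer diameter 46, height 11 (12 with the stacking ring on top), wall and top 2 thick, inner diameter 42; 15 g. Origin: centre of the skirt's lower edge, z up. Starts on the worktop to the left of the tube rack; the two lids may be in either place
- lid_large: lid of the large dish: clear plastic cap, skirt down, outer diameter 66, height 13 (14 with the stacking ring on top), wall and top 2 thick, inner diameter 62; 15 g. Origin: centre of the skirt's lower edge, z up. Starts on the worktop to the left of the tube rack
- dish_small: small open dish, clear plastic with a tan layer of set agar, loose on the worktop to the right of the tube rack: outer diameter 36, height 15, wall 2, 20 g. Origin: centre of its underside. With its lid fully down the lid's skirt edge is 6 above the dish's underside
- dish_large: large open dish, clear plastic with a tan layer of set agar, loose in the locating ring of the turntable: outer diameter 58, height 17, wall 2, 30 g. Origin: centre of its underside, so the rim is 17 above it
- turntable: plating turntable standing fixed on the worktop: round grey foot of diameter 120, carrying a freely turning aluminium disc of diameter 108 with a black rubber locating ring (inner diameter 62, outer 72, 3 high). Origin: centre of the foot's underside on the worktop
- turntable_seat (a point): point on the turntable's axis on top of its disc, 38 above the worktop, where the large dish stands
- tube_rack: white rack, 168 long (its x) by 60 wide (its y) by 63 high, with four capped tubes standing in it up to 116 above the worktop; loose, 0.4 kg, stands between the lids and the dishes. Origin: centre of its underside
- dropper: brown dropper bottle, diameter 33, 102 high, loose, standing. Origin: centre of its underside
- pot: white specimen pot with screw cap, diameter 39, 49 high, loose, standing. Origin: centre of its underside
- spreader: steel cell spreader lying flat: 4 thick rod, 180 long along its x, with a triangle 40 wide at its +x end. Origin: about the middle of its length, underside
There are look-alikes about, which are no part of the job. What is shaped like the lid_large but turquoise is not meant.

How it is judged (in metres and radians):
On the way, in this order (a step that is already met when the one before it is completed fails the run):
1. the small dish is covered by its own lid, fully down and let go (horizontal distance between lid_small and dish_small below 0.004 m and z of lid_small in the frame of dish_small between 0.003 and 0.0085 m and angle between each of lid_small, dish_small's own z axis and vertical below 0.1 rad and height (world z) of dish_small below 0.005 m and contact force between lid_small and the fingers below 0.05 N and linear speed of lid_small below 0.02 m/s), for 0.2 s.
2. the large lid is held clear of the worktop (height (world z) of lid_large above 0.04 m and contact force between lid_large and the fingers above 1 N), for 0.2 s.
At the end, for the whole second after the job is handed in: Small lid let go, fully down on the small dish (centres within 4 mm, skirt edge 3 to 8.5 mm above its underside, level). Large lid held still over the large dish: centres within 6 mm, edge 3 to 18 mm above the rim, within 0.12 rad of level, no contact; large dish in its ring (all of step 1 and horizontal distance between lid_large and dish_large below 0.006 m and z of lid_large in the frame of dish_large between 0.02 and 0.035 m and angle between lid_large's own z axis and vertical below 0.12 rad and linear speed of lid_large below 0.02 m/s and contact force between lid_large and the fingers above 1 N and contact force between lid_large and dish_large below 0.05 N and contact force between lid_large and turntable below 0.05 N and horizontal distance between dish_large and turntable_seat below 0.005 m and angle between dish_large's own z axis and vertical below 0.05 rad and z of dish_large in the frame of turntable below 0.0405 m); the arm keeps its last pose, push and grip.
It fails at once if the large dish is touched by a lid or by the fingers or arm (contact force between dish_large and lid_large above 0.2 N or contact force between dish_large and lid_small above 0.2 N or contact force between dish_large and the fingers above 0.2 N or contact force between dish_large and the arm above 0.2 N).
It fails at once if the tube rack, dropper bottle, specimen pot or spreader is pushed out of place (15 mm) (distance of any of tube_rack, dropper, pot, spreader from where it was at the start of the episode above 0.015 m).
It fails at once if a tube rack, bottle or pot is tipped (angle between any of tube_rack, dropper, pot's own z axis and vertical above 0.3 rad).
It also fails if it takes over 58 s, if anything falls off the work surface, if the arm or the gripper's body presses on something with over 40 N, if the wrist force passes 120 N, or if a joint passes its speed limit or range.

## Robot

A 6-joint arm with a two-finger parallel gripper is mounted at the origin on a cart in front of the work surface, level with it; the furniture and walls round the work are solid. World frame = base frame: x ahead of the robot, y to its left, z up, the work surface at z = 0. Lengths are in mm, angles in rad, forces in N, time in s.
With the tool pointing down it reaches from about 350 to 975 mm from the base axis. Payload 7.1 kg.
Tool frame: the origin (TCP) lies at the very end of the fingers, on their centre line; the grasp point (between the pads) lies 19 mm behind it; z points along the fingers, y is the line along which they close (so a half turn about z gives the same grasp; the last joint's range is limited). The gripper opens to 88 mm and grips with 3 to 60 N. Pads are 20 mm wide; open, the fingers measure 115 mm over their backs; the gripper's body (75 mm by 178 mm) begins 61 mm behind the grasp point.
Start: joints at [1.205, 0.423, 1.63, -0, 1.089, -0.019], TCP at [212.399, 587.785, 222.675] pointing down, gripper open.
Joint ranges: [-3, 3], [-0.9, 2.11], [0.09, 2.58], [-1.31, 4.45], [0.11, 2.69], [-2.54, 2.54]. Speed limits (rad/s): [2.39, 2.39, 3.01, 3.14, 3.14, 3.14].

## Interface

Orientations are given as a unit quaternion [w, x, y, z].
In Python, from workcell import env gives the robot as it stands.
- The arm moves only by the tool move_arm, never from a script. Its argument "commands" is a list of rows, each an object of numbers: "x", "y", "z": the shift along the tool's x, y, z scaled (see below); "rx", "ry", "rz": the turn, a rotation vector about the tool's x, y, z scaled (see below). In form: [{"x": .., "y": .., "z": .., "rx": .., "ry": .., "rz": ..}, ...]. A call has 1 to 10 rows; each row is the pose to reach, as a shift and turn from the pose commanded when the call began, along the tool's axes at that moment, turning the shorter way round; what a row does not reach only later rows make up. The controller multiplies each number of a shift by 15 cm and each number of a turn by 360 degrees. A row lasts 1/8 s, in which the tool goes at most 62.5 mm and 10.7 degrees, less where a joint would pass 70% of its speed; a pose out of reach is approached as far as the arm can. A call with a number of a shift or a turn outside -1 to 1 is refused whole. A call with a gripper value outside its range is refused whole. "jaw" is the finger opening in mm, from 0 to 87.8, set as the call begins (left out, the last holds). The fingers move at their own pace and stop on an object; "grip_force" is the grip in N (left out, the last holds). Time passes only in rows, so rows that repeat a pose let the fingers close. It gives the time, the measured TCP pose, the force, the opening and the grip force at its end, in the units of the state.
- env.observe(): the state, without advancing time (a new reading comes with each control period).
- env.get_image(name): name is "scene" or "top"; returns a dict with "image" (420x560x3 uint8, red, green, blue), "fovy" (degrees; the focal length in pixels is half the picture's height over the tangent of half this angle, whatever the lens; pixels are square), "cx", "cy" (the principal point, pixels), "world_to_cam" (4x4, takes a point from world to camera coordinates). Camera axes: x right, y down, z forward; pixel columns grow to the right and rows downward; lengths in mm; the calibration is good to about 2 mm. A picture is of the moment at which its call begins. There is no depth.
- env.hand_in(): hands the job in; it is judged then, once.
The state is a dict: "clock": time; "joint_pos": joint angles; "qd": joint speeds; "tau": joint torques, N m; "ee_pos": TCP position; "eef_rot": TCP orientation; "ft_force": force on the tool from outside, world axes, zero at the start; "ft_torque": the same for the moment, N m; "opening": finger opening in mm; "finger_force": force on a finger pad.
Only numpy, scipy, OpenCV 4.12 (cv2) and the standard library are available. Lean on these libraries where they do the work, as an engineer would, in place of code of your own. Each camera call takes 0.05 s, during which the arm holds its last target. There are 200 camera calls.

## Working session

There is one attempt and no reset: what is moved stays moved. The work goes in short steps, Python scripts to look and compute and a tool call to move; the robot and the scene stay as the last step left them, time stands still between calls to the robot, and variables do not carry over. Pictures are saved under pics/ and viewed, at most 10 in all, crops included, and the job is handed in when it is done.

Besides the shell and the picture viewer there is one more tool, called after "Call:" by a JSON object that holds its "fn" and its "kwargs", one argument or row to a line. move_arm: Moves the arm, as the interface text tells. Shifts and turns lie within -1 to 1; 1 stands for 15 cm of shift or 360 degrees of turn. Its arguments: {"type":"object","properties":{"commands":{"type":"array","items":{"type":"object","properties":{"x":{"type":"number"},"y":{"type":"number"},"z":{"type":"number"},"rx":{"type":"number"},"ry":{"type":"number"},"rz":{"type":"number"}}}},"jaw":{"type":"number"},"grip_force":{"type":"number"}},"required":["commands"]}

```bash
mkdir -p pics; ls; cat > h.py <<'E'
import numpy as np, cv2, json
from workcell import env
def grab(name,fn):
    d=env.get_image(name); cv2.imwrite(f'pics/{fn}.png',cv2.cvtColor(np.asarray(d['image']),cv2.COLOR_RGB2BGR))
    np.savez(f'pics/{fn}.npz',**{k:np.asarray(d[k]) for k in('fovy','cx','cy','world_to_cam')}); return d
def load(fn):
    d=np.load(f'pics/{fn}.npz'); return 210/np.tan(np.radians(float(d['fovy']))/2),float(d['cx']),float(d['cy']),d['world_to_cam']
def proj(fn,P):
    f,cx,cy,T=load(fn); p=np.atleast_2d(P)@T[:3,:3].T+T[:3,3]; return np.c_[f*p[:,0]/p[:,2]+cx,f*p[:,1]/p[:,2]+cy]
def ray(fn,u,v):
    f,cx,cy,T=load(fn); R=T[:3,:3]; d=R.T@np.array([(u-cx)/f,(v-cy)/f,1]); return -R.T@T[:3,3],d
def atz(fn,u,v,z):
    o,d=ray(fn,u,v); return o+d*(z-o[2])/d[2]
def tri(obs): # [(fn,u,v),...]
    A=np.zeros((3,3));b=np.zeros(3)
    for o in obs:
        c,d=ray(*o); d/=np.linalg.norm(d); M=np.eye(3)-np.outer(d,d); A+=M; b+=M@c
    X=np.linalg.solve(A,b); return X,[np.round(proj(o[0],X)[0]-o[1:],1) for o in obs]
E
python3 - <<'E'
from h import *
np.set_printoptions(precision=1,suppress=True)
for n in('scene','top'):
    grab(n,n+'0'); f,cx,cy,T=load(n+'0'); print(f,cx,cy,-T[:3,:3].T@T[:3,3]); print(T)
    im=cv2.imread(f'pics/{n}0.png'); cv2.imwrite(f'pics/{n}0v.png',cv2.resize(im,(800,600),interpolation=cv2.INTER_CUBIC))
s=env.observe(); print({k:np.round(v,3) for k,v in s.items()})
E
```

```text
pics
477.58250902985844 277.22532330663336 212.71750724587213 [  95.8 -467.5  834.1]
[[   0.8   -0.6   -0.  -359.5]
 [  -0.5   -0.6   -0.7  343.4]
 [   0.4    0.5   -0.7  822.4]
 [   0.     0.     0.     1. ]]
474.7130198047291 270.56772574610744 207.22676244510734 [ 273.2   99.6 1275.9]
[[  -0.1   -1.     0.   112.6]
 [  -1.     0.1   -0.2  517.1]
 [   0.2   -0.    -1.  1196.9]
 [   0.     0.     0.     1. ]]
{'clock': np.float64(0.1), 'joint_pos': array([ 1.2,  0.4,  1.6, -0. ,  1.1, -0. ]), 'qd': array([-0., -0., -0., -0.,  0., -0.]), 'tau': array([  0. , -54.6, -27.4,   0.1,   0. ,  -0. ]), 'ee_pos': array([212.2, 587.3, 222. ]), 'eef_rot': array([-0. ,  0.2,  1. , -0. ]), 'ft_force': array([-0.7,  0.5, -0.1]), 'ft_torque': array([ 0.,  0., -0.]), 'finger_force': np.float64(0.0), 'opening': np.float64(87.749)}
```

View pics/scene0v.png

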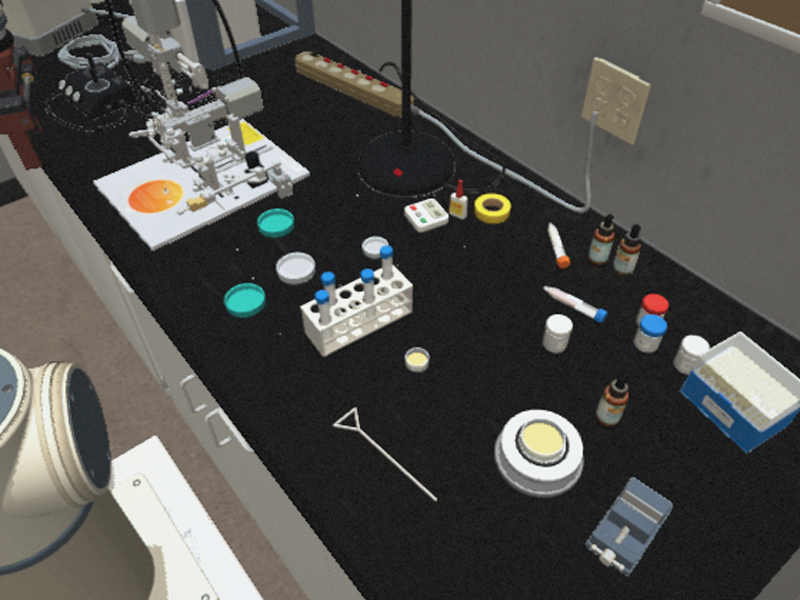

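View pics/top0v.png

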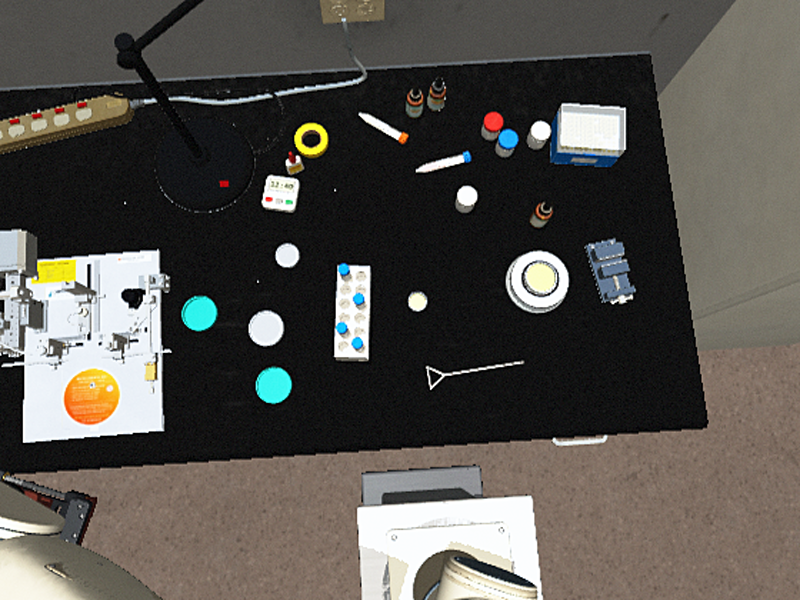

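Scene view: the clear large lid is at scene (295,267) / top (266,328), the clear small lid at scene (375,246) / top (287,255). The small dish is at scene (417,360) / top (417,301) and the large dish at scene (543,440) / top (541,278). Look-alikes for the large lid are the turquoise ones at top (199,313) and (273,385). The rack stands between the lids and the dishes. I choose the two clear lids and check them in close crops.

```bash
python3 - <<'E'
import cv2,numpy as np
# crops in original px
t=cv2.imread('pics/top0.png'); s=cv2.imread('pics/scene0.png')
def c(im,u,v): return cv2.resize(im[v-25:v+25,u-33:u+33],(396,300),interpolation=cv2.INTER_CUBIC)
T=[(186,229),(201,178),(292,211),(378,194)]; S=[(207,187),(262,172),(292,252),(380,310)]
a=[c(t,*T[0]),c(t,*T[1])];b=[c(s,*S[0]),c(s,*S[1])]
cv2.imwrite('pics/m1.png',np.vstack([np.hstack(a),np.hstack(b)]))
a=[c(t,*T[2]),c(t,*T[3])];b=[c(s,*S[2]),c(s,*S[3])]
cv2.imwrite('pics/m2.png',np.vstack([np.hstack(a),np.hstack(b)]))
E
```

```text
(no output)
```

View pics/m1.png

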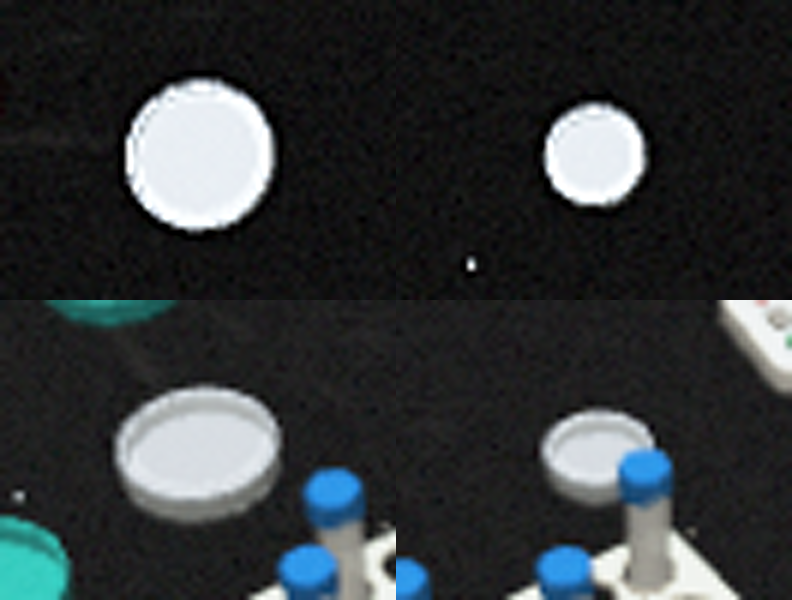

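View pics/m2.png

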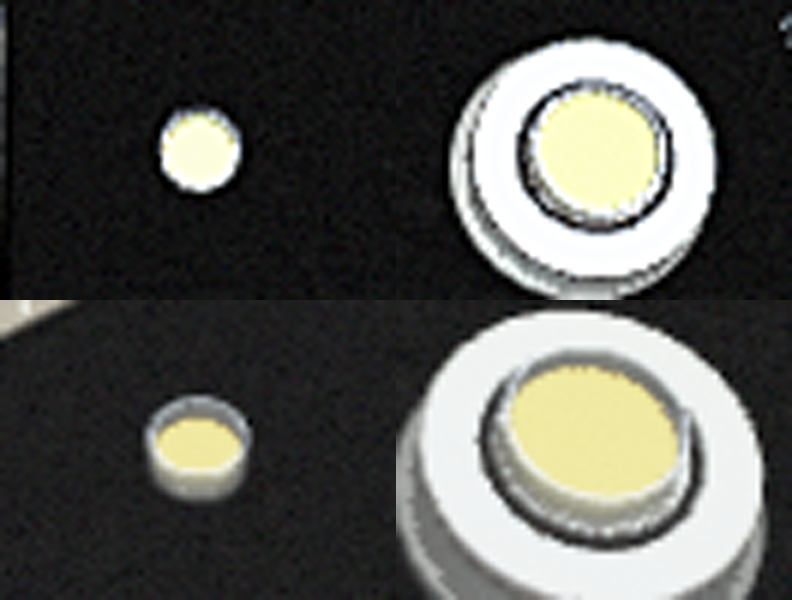

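Crops confirm two clear colourless lids (large Ø~25 px in the top view, small Ø~17 px; small one slightly hidden by a tube in the scene view) and both dishes. I now fit silhouettes of known-diameter cylinders in both views, with height free.

```bash
cat > fit.py <<'E'
from h import *
from scipy.optimize import minimize
def mask(fn,box,kind):
    im=cv2.imread(f'pics/{fn}.png').astype(int); x0,y0,x1,y1=box; c=im[y0:y1,x0:x1]
    g=c.mean(2); m=(g>70)
    if kind=='hole': m=~(g>(150 if 'top' in fn else 140)) | (c[...,2]-c[...,0]>35)
    n,l,st,ce=cv2.connectedComponentsWithStats(m.astype(np.uint8))
    h,w=m.shape; k=l[h//2,w//2]; return (l==k).astype(np.uint8) if k else m.astype(np.uint8)
def sil(fn,X,D,h,box,S=8):
    a=np.linspace(0,2*np.pi,60); P=np.c_[D/2*np.cos(a),D/2*np.sin(a),0*a]+X
    p=np.r_[proj(fn,P),proj(fn,P+[0,0,h])]-box[:2]
    H=cv2.convexHull(p.astype(np.float32)); w,hh=box[2]-box[0],box[3]-box[1]
    big=np.zeros((hh*S,w*S),np.uint8); cv2.fillConvexPoly(big,np.round(((H+.5)*S-.5)*16).astype(np.int32),255,shift=4)
    return cv2.resize(big,(w,hh),interpolation=cv2.INTER_AREA)/255.
def fit(views,X0,D,h,kind='',fixz=None):
    M=[]
    for fn,(u,v,r),ig in views:
        b=(u-r,v-r,u+r,v+r); m=mask(fn,b,kind); m=cv2.drawContours(np.zeros_like(m),[cv2.convexHull(np.vstack(cv2.findContours(m,0,1)[0]))],-1,1,-1)
        W=np.ones(m.shape)
        if ig: W[:,ig-b[0]:]=0
        M.append((fn,b,m,W))
    def cost(q):
        X=np.r_[q[:2],fixz if fixz is not None else q[2]]
        return sum((W*(sil(fn,X,D,h,b)-m)**2).sum() for fn,b,m,W in M)
    n=2 if fixz is not None else 3
    best=min((minimize(cost,X0[:n],method='Nelder-Mead',options=dict(initial_simplex=[X0[:n]]+[X0[:n]+8*np.eye(n)[i] for i in range(n)])) for _ in[0]),key=lambda r:r.fun)
    return np.round(best.x,1),round(best.fun,1),[int(m.sum()) for _,_,m,_ in M]
E
python3 - <<'E'
from fit import *
J=[('lidL',[('top0',(186,229,20),0),('scene0',(207,187,20),0)],66,14,'',(186,229,7)),
('lidS',[('top0',(201,178,20),0),('scene0',(262,172,20),268)],46,12,'',(201,178,6)),
('dishS',[('top0',(292,211,15),0),('scene0',(292,252,15),0)],36,15,'',(292,211,7)),
('ring',[('top0',(378,194,17),0),('scene0',(380,310,23),0)],72,3,'hole',(378,194,38))]
for n,V,D,h,k,(u,v,z) in J:
    X0=atz('top0',u,v,z)
    print(n,fit(V,X0,D,h,k),'z fixed:',fit(V,X0,D,h,k,38 if k else 0),'each:',[fit([w],X0,D,h,k,38 if k else 0)[0] for w in V])
for n,u,v,z in[('spreader a',428,377,2),('spreader b',523,362,2),('pot',466,194,49),('dropper',542,208,80),('rack1',337,265,63),('rack2',371,266,63),('rack3',369,360,63),('rack4',334,358,63),('tq',273,385,13)]: print(n,np.round(atz('top0',u*.7,v*.7,z)))
# agar centre
for fn in('top0','scene0'):
    c=cv2.imread(f'pics/{fn}.png').astype(int); m=((c[...,2]-c[...,0])>35)&((c[...,1]-c[...,0])>25)
    n,l,st,ce=cv2.connectedComponentsWithStats(m.astype(np.uint8)); print(fn,[(st[i],np.round(ce[i],1)) for i in range(1,n) if st[i][4]>80])
E
```

```text
lidL (array([484.9, 310.6,   1.3]), np.float64(31.3), [520, 526]) z fixed: (array([485.1, 311.2]), np.float64(33.3), [520, 526]) each: [array([485.8, 310.7]), array([485. , 311.9])]
lidS (array([ 6.251e+02,  2.662e+02, -1.000e-01]), np.float64(210.2), [245, 623]) z fixed: (array([625. , 266.3]), np.float64(210.4), [245, 623]) each: [array([626.1, 266. ]), array([619.2, 264.5])]
dishS (array([518. ,  21.7,   3. ]), np.float64(19.6), [156, 263]) z fixed: (array([519.3,  22.1]), np.float64(26.9), [156, 263]) each: [array([519.5,  21.2]), array([519.3,  23.7])]
ring (array([ 542.2, -208.4,   38.3]), np.float64(480.3), [544, 540]) z fixed: (array([ 542.4, -208.6]), np.float64(480.9), [544, 540]) each: [array([ 542. , -208.6]), array([ 558.7, -195.2])]
spreader a [374.  11.   2.]
spreader b [ 391. -169.    2.]
pot [712. -84.  49.]
dropper [ 665. -218.   80.]
rack1 [585. 167.  63.]
rack2 [579. 105.  63.]
rack3 [406. 118.  63.]
rack4 [414. 181.  63.]
tq [377. 299.  13.]
top0 [(array([226,   0,  43,  15, 212], dtype=int32), array([250.3,   7.6])), (array([   0,   67,   90,   39, 1084], dtype=
[... 566 characters left out ...]
18,  17, 170], dtype=int32), array([174.1,  93.5])), (array([ 90, 126,  39,  23, 695], dtype=int32), array([108.7, 137. ])), (array([332, 135,  26,  22, 406], dtype=int32), array([344.3, 145.7])), (array([131, 137,  14,  11, 103], dtype=int32), array([137.7, 141.8])), (array([314, 140,  11,  11,  86], dtype=int32), array([319. , 145.1])), (array([285, 247,  14,   9,  93], dtype=int32), array([291.5, 250.5])), (array([ 24, 255,   9,  30, 100], dtype=int32), array([ 26.7, 270.2])), (array([ 36, 255,  11,  67, 348], dtype=int32), array([ 40.4, 286.8])), (array([ 26, 295,  11,  34, 116], dtype=int32), array([ 30.2, 310.3])), (array([366, 296,  28,  22, 467], dtype=int32), array([379.5, 306.3]))]
```

```bash
python3 - <<'E'
from fit import *
np.set_printoptions(precision=1,suppress=True)
print('agar',tri([('top0',378.4,193.5),('scene0',379.5,306.3)]))
print('disc',atz('top0',377.4,195.0,38),atz('scene0',379.4,309.6,38),tri([('top0',377.4,195.0),('scene0',379.4,309.6)]))
print('agar small tri',tri([('top0',292,211),('scene0',291.5,250.5)]))
# disc fit by white mask: bright pixels hull
for fn,(u,v,r),t in(('top0',(378,194,26),200),('scene0',(380,310,34),185)):
    g=cv2.imread(f'pics/{fn}.png').mean(2)[v-r:v+r,u-r:u+r]; m=(g>t).astype(np.uint8)
    n,l,st,ce=cv2.connectedComponentsWithStats(m); k=1+st[1:,4].argmax(); H=cv2.convexHull(cv2.findContours((l==k).astype(np.uint8),0,1)[0][0])
    e=cv2.fitEllipse(H); print(fn,e,atz(fn,e[0][0]+u-r,e[0][1]+v-r,38))
# small lid scene: mask excluding blue/tube
u,v,r=262,172,20; g=cv2.imread('pics/scene0.png')[v-r:v+r,u-r:u+r].mean(2).astype(int)
for row in g[5:36:1]: print(' '.join('%3d'%x for x in row[6:32]))
E
```

```text
agar (array([ 542.1, -208.1,   50.7]), [array([-0.1,  0.1]), array([ 0.2, -0.1])])
disc [ 541.4 -208.4   38. ] [ 543.4 -208.6   38. ] (array([ 541.9, -208.6,   39.1]), [array([ 0.2, -0.3]), array([-0.5,  0.1])])
agar small tri (array([517.2,  21.5,  13.3]), [array([ 0. , -0.1]), array([-0.1,  0. ])])
top0 ((23.575170516967773, 28.241296768188477), (40.7239990234375, 43.70412063598633), 66.13724517822266) [ 538.3 -203.1   38. ]
scene0 ((33.148529052734375, 35.049598693847656), (47.303138732910156, 57.864383697509766), 111.46468353271484) [ 540.7 -210.5   38. ]
 28  27  29  29  32  26  20  27  28  19  34  31  18  30  22  26  27  25  32  30  31  27  29  28  26  32
 30  29  32  23  28  32  35  27  25  28  33  26  25  26  36  29  25  32  25  32  33  33  31  26  27  32
 26  29  23  30  33  25  22  29  28  29  32  34  29  32  29  26  30  34  30  31  27  28  30  34  31  25
 32  33  31  27  27  24  27  26  34  36  30  31  27  30  32  33  29  26  27  27  37  32  24  28  28  32
 32  27  32  28  33  26  34  32  35  28  28  30  27  30  27  28  27  27  26  34  29  35  30  23  30  28
 28  29  24  2
[... 1989 characters left out ...]
  26  31  33  30  37  49  56  60  52  43  40  42  84 120 112 105 120 137 132
 32  29  30  29  32  31  23  32  26  23  29  32  32  29  29  26  32  31  37  82 133 140 138 145 143 133
 28  35  33  31  26  33  37  32  33  29  33  30  31  30  35  29  26  28  37  80 131 143 146 148 144 132
 35  28  29  26  33  27  27  28  28  33  27  30  32  25  27  25  23  28  33  82 131 143 147 147 146 133
 24  32  32  30  29  22  30  33  30  27  34  29  27  31  27  32  30  31  35  77 126 144 149 155 152 151
 34  30  24  25  30  26  31  29  22  30  32  29  30  32  30  28  32  30  36  83 137 141 151 159 158 154
 32  31  33  24  30  26  29  36  30  24  25  20  26  28  27  25  34  32  63 113 138 151 156 160 160 157
```

```bash
cat >> h.py <<'E'
from scipy.spatial.transform import Rotation as Ro
def plan(target,base=None):
    s=env.observe(); q=np.asarray(s['eef_rot']); R=Ro.from_quat(np.r_[q[1:],q[0]]).as_matrix(); p=np.asarray(s['ee_pos'])
    G=np.array([[0,1,0],[1,0,0],[0,0,-1.]])
    rv=Ro.from_matrix(R.T@G).as_rotvec(); print('pos',np.round(p,1),'ty',np.round(R[:,1],3),'units',np.round(R.T@(np.array(target)-p)/150,3),'turn',np.round(rv/2/np.pi,4),'op',round(float(s['opening']),1),'F',np.round(s['ft_force'],1),round(float(s['finger_force']),2),'t',s['clock'])
E
python3 - <<'E'
from fit import *
import fit as F
plan((400,330,250))
om=F.mask
def mk(fn,box,kind):
    if 'scene' not in fn: return om(fn,box,kind)
    g=cv2.imread('pics/scene0.png').mean(2)[box[1]:box[3],box[0]:box[2]]; m=(g>70).astype(np.uint8); m[:,264-box[0]:]=0; m[:4]=0; m[29:]=0; return m
F.mask=mk
for z in(None,0): print(fit([('top0',(201,178,20),0),('scene0',(262,172,20),264)],np.array([626,266,0.]),46,12,'',z))
print(fit([('scene0',(262,172,20),264)],np.array([626,266,0.]),46,12,'',0))
E
```

```text
pos [212.2 587.3 222. ] ty [ 0.34   0.94  -0.001] units [-1.76  -1.188 -0.185] turn [-2.000e-04  1.000e-04  1.948e-01] op 87.7 F [-0.7  0.5 -0.1] 0.0 t 0.1
(array([624.9, 266. ,   1.8]), np.float64(18.0), [245, 143])
(array([625.8, 266.4]), np.float64(18.9), [245, 143])
(array([624.7, 268.3]), np.float64(4.6), [143])
```

Call:
{"fn": "move_arm", "kwargs": {
  "commands": [
    {"x":-0.4,"y":-0.3,"z":-0.18},
    {"x":-0.8,"y":-0.5,"z":-0.18},
    {"x":-0.95,"y":-0.6,"z":-0.18},
    {"x":-0.95,"y":-0.6,"z":-0.18}
  ],
  "jaw": 75,
  "grip_force": 8
}}

```text
$.commands[0]: bad value
```

Call:
{"fn": "move_arm", "kwargs": {
  "commands": [
    {"x":-0.81,"y":-0.59,"z":0,"rz":0.195},
    {"x":-0.81,"y":-0.59,"z":0,"rz":0.195},
    {"x":-0.81,"y":-0.59,"z":0,"rz":0.195},
    {"x":-0.81,"y":-0.59,"z":0,"rz":0.195},
    {"x":-0.81,"y":-0.59,"z":0,"rz":0.195},
    {"x":-0.81,"y":-0.59,"z":0,"rz":0.195},
    {"x":-0.81,"y":-0.59,"z":0,"rz":0.195},
    {"x":-0.81,"y":-0.59,"z":0,"rz":0.195}
  ]
}}

```text
$.commands[0]: bad value
```

```bash
python3 -c "
from h import *
plan((625.5,266.5,200))"
```

```text
pos [212.2 587.3 222. ] ty [ 0.34   0.94  -0.001] units [-3.318 -1.075  0.148] turn [-2.000e-04  1.000e-04  1.948e-01] op 87.7 F [-0.7  0.5 -0.1] 0.0 t 0.1
```

Call:
{"fn": "move_arm", "kwargs": {
  "commands": [
    {"x":-0.4,"y":-0.3,"z":-0.18,"rx":0,"ry":0,"rz":0},
    {"x":-0.8,"y":-0.5,"z":-0.18,"rx":0,"ry":0,"rz":0},
    {"x":-0.95,"y":-0.6,"z":-0.18,"rx":0,"ry":0,"rz":0},
    {"x":-0.95,"y":-0.6,"z":-0.18,"rx":0,"ry":0,"rz":0}
  ],
  "jaw": 75,
  "grip_force": 8
}}

```text
clock: 0.6
ee_pos: [317.3, 452.5, 249.7]
eef_rot: [0.0, 0.174, 0.985, -0.0]
ft_force: [-0.8, -0.0, 0.1]
opening: 75.1
finger_force: 0.0
```

Call:
{"fn": "move_arm", "kwargs": {
  "commands": [
    {"x":-0.81,"y":-0.59,"z":0,"rx":0,"ry":0,"rz":0.195},
    {"x":-0.81,"y":-0.59,"z":0,"rx":0,"ry":0,"rz":0.195},
    {"x":-0.81,"y":-0.59,"z":0,"rx":0,"ry":0,"rz":0.195},
    {"x":-0.81,"y":-0.59,"z":0,"rx":0,"ry":0,"rz":0.195},
    {"x":-0.81,"y":-0.59,"z":0,"rx":0,"ry":0,"rz":0.195},
    {"x":-0.81,"y":-0.59,"z":0,"rx":0,"ry":0,"rz":0.195},
    {"x":-0.81,"y":-0.59,"z":0,"rx":0,"ry":0,"rz":0.195},
    {"x":-0.81,"y":-0.59,"z":0,"rx":0,"ry":0,"rz":0.195}
  ]
}}

```text
clock: 1.6
ee_pos: [399.5, 331.1, 249.4]
eef_rot: [-0.0, 0.707, 0.707, -0.0]
ft_force: [-0.6, -0.6, -0.3]
opening: 74.9
finger_force: 0.0
```

```bash
python3 -c "
from h import *
plan((625.5,266.5,200))"
```

```text
pos [399.5 331.1 249.4] ty [ 1.     0.001 -0.   ] units [-0.431  1.506  0.329] turn [-0.0001  0.      0.0001] op 74.9 F [-0.6 -0.6 -0.3] 0.0 t 1.6
```

Call:
{"fn": "move_arm", "kwargs": {
  "commands": [
    {"x":-0.2,"y":0.4,"z":0.1,"rx":0,"ry":0,"rz":0},
    {"x":-0.4,"y":0.8,"z":0.2,"rx":0,"ry":0,"rz":0},
    {"x":-0.43,"y":1.0,"z":0.3,"rx":0,"ry":0,"rz":0},
    {"x":-0.43,"y":1.0,"z":0.33,"rx":0,"ry":0,"rz":0}
  ]
}}

```text
clock: 2.1
ee_pos: [551.5, 264.9, 198.5]
eef_rot: [-0.0, 0.708, 0.707, -0.001]
ft_force: [-0.5, 0.3, -0.0]
opening: 75.4
finger_force: 0.0
```

Call:
{"fn": "move_arm", "kwargs": {
  "commands": [
    {"x":0,"y":0.35,"z":0,"rx":0,"ry":0,"rz":0},
    {"x":0,"y":0.506,"z":0.33,"rx":0,"ry":0,"rz":0},
    {"x":0,"y":0.506,"z":0.7,"rx":0,"ry":0,"rz":0},
    {"x":0,"y":0.506,"z":0.9,"rx":0,"ry":0,"rz":0},
    {"x":0,"y":0.506,"z":1.0,"rx":0,"ry":0,"rz":0},
    {"x":0,"y":0.506,"z":1.0,"rx":0,"ry":0,"rz":0}
  ]
}}

```text
clock: 2.85
ee_pos: [624.9, 266.0, 49.8]
eef_rot: [-0.0, 0.707, 0.707, -0.001]
ft_force: [-0.1, 0.3, 0.0]
opening: 75.1
finger_force: 0.0
```

```bash
python3 -c "
from h import *
plan((625.5,266.5,2.5))
d=grab('scene','a1s');d=grab('top','a1t')
a=cv2.imread('pics/a1s.png')[112:232,200:310];b=cv2.imread('pics/a1t.png')[118:238,145:255]
cv2.imwrite('pics/a1.png',np.hstack([cv2.resize(x,None,fx=3.6,fy=4.5 if 0 else 3.6,interpolation=2) for x in(a,b)]))"
```

```text
pos [624.9 266.   49.8] ty [ 1.     0.    -0.001] units [0.004 0.004 0.316] turn [-0.0002  0.0001  0.    ] op 75.1 F [-0.1  0.3  0. ] 0.0 t 2.85
```

View pics/a1.png

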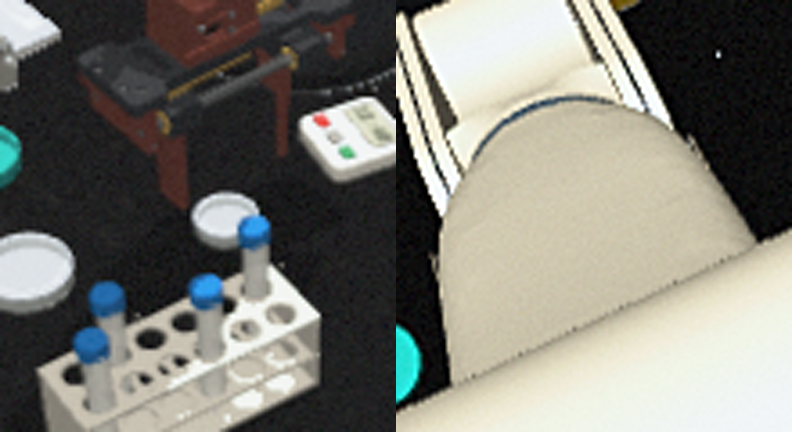

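The red fingers straddle the small lid symmetrically (finger tips at crop (172,200) and (282,155), lid at (226,218)). Descend and close.

Call:
{"fn": "move_arm", "kwargs": {
  "commands": [
    {"x":0.004,"y":0.004,"z":0.15,"rx":0,"ry":0,"rz":0},
    {"x":0.004,"y":0.004,"z":0.26,"rx":0,"ry":0,"rz":0},
    {"x":0.004,"y":0.004,"z":0.31,"rx":0,"ry":0,"rz":0},
    {"x":0.004,"y":0.004,"z":0.31,"rx":0,"ry":0,"rz":0}
  ]
}}

```text
clock: 3.45
ee_pos: [625.8, 265.7, 2.5]
eef_rot: [-0.0, 0.708, 0.707, -0.001]
ft_force: [-0.0, 0.1, 0.3]
opening: 75.2
finger_force: 0.0
```

Call:
{"fn": "move_arm", "kwargs": {
  "commands": [
    {"x":0,"y":0,"z":0,"rx":0,"ry":0,"rz":0},
    {"x":0,"y":0,"z":0,"rx":0,"ry":0,"rz":0},
    {"x":0,"y":0,"z":0,"rx":0,"ry":0,"rz":0},
    {"x":0,"y":0,"z":0,"rx":0,"ry":0,"rz":0},
    {"x":0,"y":0,"z":0,"rx":0,"ry":0,"rz":0},
    {"x":0,"y":0,"z":0,"rx":0,"ry":0,"rz":0}
  ],
  "jaw": 40,
  "grip_force": 8
}}

```text
clock: 4.2
ee_pos: [626.7, 266.1, 4.0]
eef_rot: [0.0, 0.708, 0.707, 0.0]
ft_force: [-0.6, 0.2, 3.9]
opening: 45.9
finger_force: 8.0
```

Call:
{"fn": "move_arm", "kwargs": {
  "commands": [
    {"x":0,"y":0,"z":-0.1,"rx":0,"ry":0,"rz":0},
    {"x":0,"y":0,"z":-0.3,"rx":0,"ry":0,"rz":0},
    {"x":0,"y":0,"z":-0.6,"rx":0,"ry":0,"rz":0},
    {"x":0,"y":0,"z":-0.9,"rx":0,"ry":0,"rz":0},
    {"x":0,"y":0,"z":-1.0,"rx":0,"ry":0,"rz":0},
    {"x":0,"y":0,"z":-1.0,"rx":0,"ry":0,"rz":0}
  ]
}}

```text
clock: 4.95
ee_pos: [626.8, 266.2, 154.7]
eef_rot: [0.0, 0.708, 0.707, 0.001]
ft_force: [-1.0, 0.3, -1.1]
opening: 45.7
finger_force: 8.0
```

```bash
python3 -c "
from h import *
plan((518.7,22,165))
d=grab('scene','a2s');d=grab('top','a2t')"
```

```text
pos [626.8 266.2 154.7] ty [ 1.    -0.001  0.002] units [-1.629 -0.719 -0.071] turn [ 0.0003 -0.0001 -0.0002] op 45.7 F [-1.   0.3 -1.1] 8.0 t 4.95
```

Call:
{"fn": "move_arm", "kwargs": {
  "commands": [
    {"x":-0.15,"y":-0.05,"z":-0.07,"rx":0,"ry":0,"rz":0},
    {"x":-0.4,"y":-0.18,"z":-0.07,"rx":0,"ry":0,"rz":0},
    {"x":-0.65,"y":-0.29,"z":-0.07,"rx":0,"ry":0,"rz":0},
    {"x":-0.9,"y":-0.4,"z":-0.07,"rx":0,"ry":0,"rz":0}
  ]
}}

```text
clock: 5.55
ee_pos: [564.4, 128.7, 163.4]
eef_rot: [-0.0, 0.708, 0.707, -0.001]
ft_force: [0.4, 0.7, -0.0]
opening: 45.9
finger_force: 8.0
```

Call:
{"fn": "move_arm", "kwargs": {
  "commands": [
    {"x":-0.25,"y":-0.11,"z":0,"rx":0,"ry":0,"rz":0},
    {"x":-0.5,"y":-0.22,"z":0,"rx":0,"ry":0,"rz":0},
    {"x":-0.65,"y":-0.28,"z":0,"rx":0,"ry":0,"rz":0},
    {"x":-0.73,"y":-0.32,"z":0.2,"rx":0,"ry":0,"rz":0},
    {"x":-0.73,"y":-0.32,"z":0.45,"rx":0,"ry":0,"rz":0},
    {"x":-0.73,"y":-0.32,"z":0.6,"rx":0,"ry":0,"rz":0},
    {"x":-0.73,"y":-0.32,"z":0.7,"rx":0,"ry":0,"rz":0},
    {"x":-0.73,"y":-0.32,"z":0.7,"rx":0,"ry":0,"rz":0}
  ]
}}

```text
clock: 6.55
ee_pos: [516.9, 21.2, 58.3]
eef_rot: [-0.001, 0.708, 0.707, -0.001]
ft_force: [-0.3, -0.6, -0.4]
opening: 45.7
finger_force: 8.0
```

```bash
python3 -c "
from h import *
plan((518.7,22,9))
d=grab('scene','a3s')
print(np.round(proj('a3s',[[518.7,22,0],[518.7,22,15],[518.7,22,58]]),1))
cv2.imwrite('pics/a3.png',cv2.resize(cv2.imread('pics/a3s.png')[190:280,230:350],None,fx=6,fy=6,interpolation=2))"
```

```text
pos [516.9  21.2  58.3] ty [ 1.    -0.002 -0.003] units [0.005 0.013 0.328] turn [-0.0004  0.     -0.0002] op 45.7 F [-0.3 -0.6 -0.4] 8.0 t 6.55
[[291.7 253.8]
 [291.8 249.6]
 [292.1 236.9]]
```

View pics/a3.png

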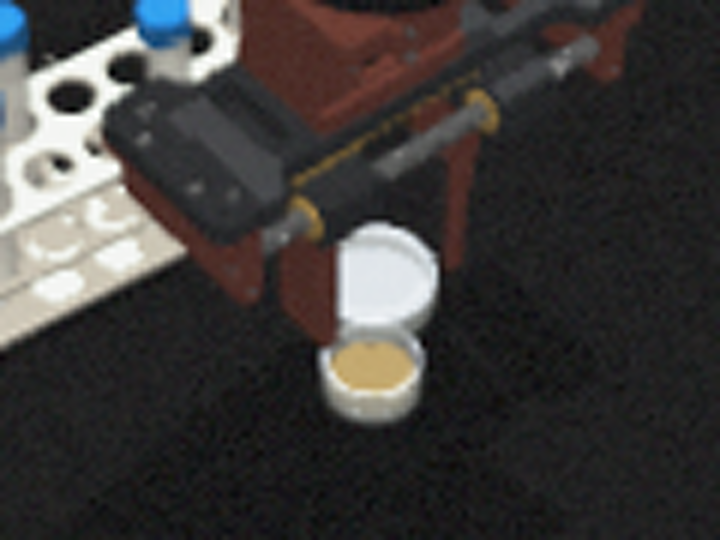

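```bash
python3 -c "
from h import *
a=np.linspace(0,6.283,200)
def ex(X,D,h):
    P=np.c_[D/2*np.cos(a),D/2*np.sin(a),0*a]+X; p=np.r_[proj('a3s',P),proj('a3s',P+[0,0,h])]; p=(p-[230,190]+.4)*6; return np.round([p[:,0].min(),p[:,0].max(),p[:,1].min(),p[:,1].max()])
print('lid',ex([516.9,21.5,55],46,12),'dish',ex([518.7,22,0],36,15))"
```

```text
lid [306. 438. 221. 344.] dish [324. 423. 321. 425.]
```

Call:
{"fn": "move_arm", "kwargs": {
  "commands": [
    {"x":0.003,"y":0.011,"z":0.1,"rx":0,"ry":0,"rz":0},
    {"x":0.003,"y":0.011,"z":0.2,"rx":0,"ry":0,"rz":0},
    {"x":0.003,"y":0.011,"z":0.25,"rx":0,"ry":0,"rz":0},
    {"x":0.003,"y":0.011,"z":0.29,"rx":0,"ry":0,"rz":0},
    {"x":0.003,"y":0.011,"z":0.315,"rx":0,"ry":0,"rz":0},
    {"x":0.003,"y":0.011,"z":0.315,"rx":0,"ry":0,"rz":0}
  ]
}}

```text
clock: 7.35
ee_pos: [519.7, 22.1, 11.8]
eef_rot: [-0.0, 0.708, 0.707, -0.0]
ft_force: [-0.4, -0.1, -0.0]
opening: 46.1
finger_force: 8.0
```

```bash
python3 -c "
from h import *
plan((518.7,22,9))"
```

```text
pos [519.7  22.1  11.8] ty [ 1.    -0.001 -0.   ] units [-0.001 -0.007  0.018] turn [-0.      0.     -0.0002] op 46.1 F [-0.4 -0.1 -0. ] 8.0 t 7.35
```

Call:
{"fn": "move_arm", "kwargs": {
  "commands": [
    {"x":0,"y":-0.003,"z":0.008,"rx":0,"ry":0,"rz":0},
    {"x":0,"y":-0.003,"z":0.015,"rx":0,"ry":0,"rz":0},
    {"x":0,"y":-0.003,"z":0.015,"rx":0,"ry":0,"rz":0}
  ]
}}

```text
clock: 7.72
ee_pos: [519.5, 22.1, 10.0]
eef_rot: [0.0, 0.708, 0.707, 0.0]
ft_force: [-0.4, -0.1, 3.7]
opening: 45.5
finger_force: 8.0
```

Call:
{"fn": "move_arm", "kwargs": {
  "commands": [
    {"x":0,"y":0,"z":0,"rx":0,"ry":0,"rz":0},
    {"x":0,"y":0,"z":0,"rx":0,"ry":0,"rz":0},
    {"x":0,"y":0,"z":0,"rx":0,"ry":0,"rz":0},
    {"x":0,"y":0,"z":0,"rx":0,"ry":0,"rz":0},
    {"x":0,"y":0,"z":0,"rx":0,"ry":0,"rz":0}
  ],
  "jaw": 66
}}

```text
clock: 8.35
ee_pos: [519.3, 22.1, 9.7]
eef_rot: [-0.0, 0.708, 0.707, -0.0]
ft_force: [-0.0, 0.7, 0.8]
opening: 65.8
finger_force: 0.0
```

Call:
{"fn": "move_arm", "kwargs": {
  "commands": [
    {"x":0,"y":0,"z":-0.1,"rx":0,"ry":0,"rz":0},
    {"x":0,"y":0,"z":-0.3,"rx":0,"ry":0,"rz":0},
    {"x":0,"y":0,"z":-0.6,"rx":0,"ry":0,"rz":0},
    {"x":0,"y":0,"z":-0.9,"rx":0,"ry":0,"rz":0},
    {"x":0,"y":0,"z":-1.0,"rx":0,"ry":0,"rz":0},
    {"x":0,"y":0,"z":-1.0,"rx":0,"ry":0,"rz":0}
  ]
}}

```text
clock: 9.1
ee_pos: [519.8, 22.1, 160.8]
eef_rot: [0.001, 0.708, 0.707, 0.001]
ft_force: [-0.7, -0.6, -0.1]
opening: 66.1
finger_force: 0.0
```

```bash
python3 -c "
from fit import *
plan((485,311,160))
grab('scene','a4s');grab('top','a4t')
cv2.imwrite('pics/a4.png',np.hstack([cv2.resize(cv2.imread('pics/a4s.png')[225:275,260:325],None,fx=6,fy=6,interpolation=2),cv2.resize(cv2.imread('pics/a4t.png')[185:235,260:325],None,fx=6,fy=6,interpolation=2)]))
V=[('scene0',(292,252,15),0)];W=[('a4s',(292,250,18),0)]
for z in(0,4,6,10,14):
  print(z,fit(W,np.array([519.,22,z]),46,12,'',z))
"
```

```text
pos [519.8  22.1 160.8] ty [ 1.    -0.001  0.003] units [ 1.926 -0.235  0.005] turn [ 0.0004 -0.     -0.0002] op 66.1 F [-0.7 -0.6 -0.1] 0.0 t 9.1
0 (array([522.3,  27. ]), np.float64(23.2), [379])
4 (array([520.3,  24.6]), np.float64(20.3), [379])
6 (array([519.3,  23.7]), np.float64(19.0), [379])
10 (array([517.5,  21.2]), np.float64(16.5), [379])
14 (array([515.3,  18.7]), np.float64(14.0), [379])
```

View pics/a4.png

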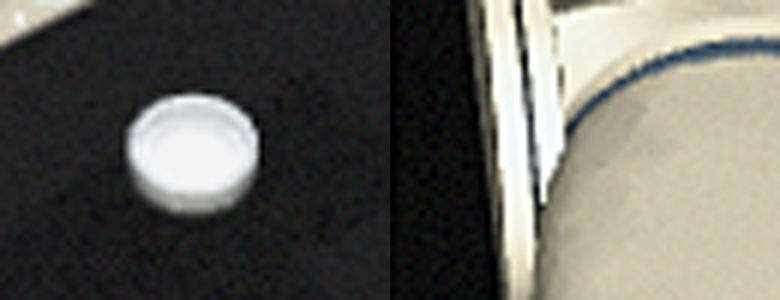

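Small lid at crop (193,155) sits level and covers the dish (contact 3.7 N at TCP z≈10, i.e. skirt ≈6). Now the large lid.

Call:
{"fn": "move_arm", "kwargs": {
  "commands": [
    {"x":0.3,"y":-0.04,"z":-0.03,"rx":0,"ry":0,"rz":0},
    {"x":0.6,"y":-0.08,"z":-0.03,"rx":0,"ry":0,"rz":0},
    {"x":0.9,"y":-0.12,"z":-0.03,"rx":0,"ry":0,"rz":0},
    {"x":1.0,"y":-0.13,"z":-0.03,"rx":0,"ry":0,"rz":0}
  ],
  "jaw": 82
}}

```text
clock: 9.7
ee_pos: [498.6, 173.6, 162.4]
eef_rot: [-0.001, 0.707, 0.708, -0.001]
ft_force: [-0.7, -0.5, -0.5]
opening: 82.3
finger_force: 0.0
```

Call:
{"fn": "move_arm", "kwargs": {
  "commands": [
    {"x":0.3,"y":-0.05,"z":0,"rx":0,"ry":0,"rz":0},
    {"x":0.6,"y":-0.1,"z":0,"rx":0,"ry":0,"rz":0},
    {"x":0.85,"y":-0.1,"z":0,"rx":0,"ry":0,"rz":0},
    {"x":0.926,"y":-0.1,"z":0.1,"rx":0,"ry":0,"rz":0},
    {"x":0.926,"y":-0.1,"z":0.4,"rx":0,"ry":0,"rz":0},
    {"x":0.926,"y":-0.1,"z":0.65,"rx":0,"ry":0,"rz":0},
    {"x":0.926,"y":-0.1,"z":0.75,"rx":0,"ry":0,"rz":0},
    {"x":0.926,"y":-0.1,"z":0.75,"rx":0,"ry":0,"rz":0}
  ]
}}

```text
clock: 10.7
ee_pos: [484.6, 309.7, 50.3]
eef_rot: [-0.0, 0.708, 0.706, -0.002]
ft_force: [0.4, -0.3, -0.3]
opening: 82.1
finger_force: 0.0
```

```bash
python3 -c "
from h import *
plan((485.2,311,3))
grab('scene','a5s')
cv2.imwrite('pics/a5.png',cv2.resize(cv2.imread('pics/a5s.png')[130:230,130:270],None,fx=5,fy=5,interpolation=2))"
```

```text
pos [484.6 309.7  50.3] ty [ 1.    -0.002 -0.003] units [0.009 0.005 0.315] turn [-0.0004  0.0003 -0.0003] op 82.1 F [ 0.4 -0.3 -0.3] 0.0 t 10.7
```

View pics/a5.png

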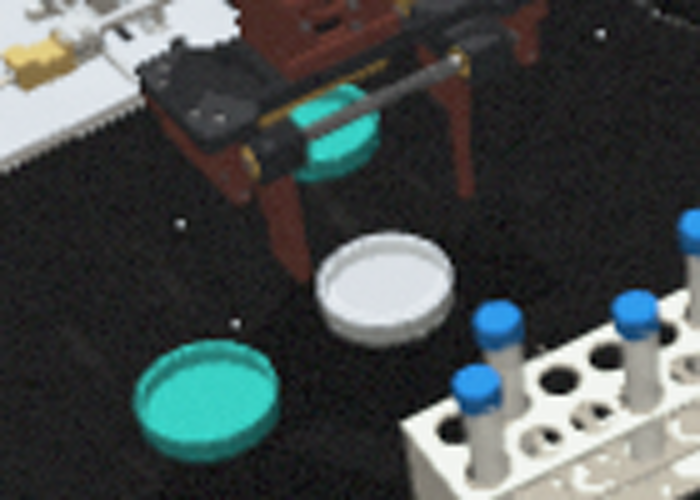

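Fingers at crop (302,278) and (467,195) straddle the clear large lid at (385,288). Descend and grip.

Call:
{"fn": "move_arm", "kwargs": {
  "commands": [
    {"x":0.006,"y":0.004,"z":0.15,"rx":0,"ry":0,"rz":0},
    {"x":0.006,"y":0.004,"z":0.26,"rx":0,"ry":0,"rz":0},
    {"x":0.006,"y":0.004,"z":0.31,"rx":0,"ry":0,"rz":0},
    {"x":0.006,"y":0.004,"z":0.31,"rx":0,"ry":0,"rz":0}
  ]
}}

```text
clock: 11.25
ee_pos: [485.7, 311.8, 5.1]
eef_rot: [-0.0, 0.708, 0.707, -0.0]
ft_force: [-0.1, -0.9, -0.5]
opening: 82.2
finger_force: 0.0
```

Call:
{"fn": "move_arm", "kwargs": {
  "commands": [
    {"x":0,"y":0,"z":0,"rx":0,"ry":0,"rz":0},
    {"x":0,"y":0,"z":0,"rx":0,"ry":0,"rz":0},
    {"x":0,"y":0,"z":0,"rx":0,"ry":0,"rz":0},
    {"x":0,"y":0,"z":0,"rx":0,"ry":0,"rz":0},
    {"x":0,"y":0,"z":0,"rx":0,"ry":0,"rz":0}
  ],
  "jaw": 60,
  "grip_force": 8
}}

```text
clock: 11.88
ee_pos: [486.2, 312.2, 5.7]
eef_rot: [0.0, 0.708, 0.707, 0.0]
ft_force: [0.3, 0.8, 5.7]
opening: 66.6
finger_force: 8.0
```

Call:
{"fn": "move_arm", "kwargs": {
  "commands": [
    {"x":0,"y":0,"z":-0.1,"rx":0,"ry":0,"rz":0},
    {"x":0,"y":0,"z":-0.3,"rx":0,"ry":0,"rz":0},
    {"x":0,"y":0,"z":-0.6,"rx":0,"ry":0,"rz":0},
    {"x":0,"y":0,"z":-0.9,"rx":0,"ry":0,"rz":0},
    {"x":0,"y":0,"z":-1.0,"rx":0,"ry":0,"rz":0},
    {"x":0,"y":0,"z":-1.0,"rx":0,"ry":0,"rz":0}
  ]
}}

```text
clock: 12.62
ee_pos: [486.1, 312.1, 156.1]
eef_rot: [0.0, 0.708, 0.707, 0.001]
ft_force: [-0.7, -0.9, -0.5]
opening: 66.7
finger_force: 8.0
```

```bash
python3 -c "
from h import *
plan((542,-208.5,180))"
```

```text
pos [486.1 312.1 156.1] ty [ 1.    -0.001  0.002] units [-3.47   0.377 -0.162] turn [ 0.0003 -0.0002 -0.0002] op 66.7 F [-0.7 -0.9 -0.5] 8.0 t 12.625
```

Call:
{"fn": "move_arm", "kwargs": {
  "commands": [
    {"x":-0.1,"y":0,"z":-0.16,"rx":0,"ry":0,"rz":0},
    {"x":-0.4,"y":0.04,"z":-0.16,"rx":0,"ry":0,"rz":0},
    {"x":-0.7,"y":0.08,"z":-0.16,"rx":0,"ry":0,"rz":0},
    {"x":-1.0,"y":0.11,"z":-0.16,"rx":0,"ry":0,"rz":0}
  ]
}}

```text
clock: 13.12
ee_pos: [500.9, 160.3, 177.2]
eef_rot: [-0.001, 0.707, 0.707, -0.002]
ft_force: [0.2, -0.1, -0.1]
opening: 66.8
finger_force: 8.0
```

Call:
{"fn": "move_arm", "kwargs": {
  "commands": [
    {"x":-0.3,"y":0.03,"z":0,"rx":0,"ry":0,"rz":0},
    {"x":-0.6,"y":0.06,"z":0,"rx":0,"ry":0,"rz":0},
    {"x":-0.9,"y":0.1,"z":0,"rx":0,"ry":0,"rz":0},
    {"x":-1.0,"y":0.11,"z":0,"rx":0,"ry":0,"rz":0}
  ]
}}

```text
clock: 13.62
ee_pos: [517.4, 10.0, 177.4]
eef_rot: [-0.001, 0.708, 0.706, -0.001]
ft_force: [-0.3, 0.1, -0.3]
opening: 66.5
finger_force: 8.0
```

Call:
{"fn": "move_arm", "kwargs": {
  "commands": [
    {"x":-0.3,"y":0.03,"z":0,"rx":0,"ry":0,"rz":0},
    {"x":-0.6,"y":0.06,"z":0,"rx":0,"ry":0,"rz":0},
    {"x":-0.9,"y":0.1,"z":0,"rx":0,"ry":0,"rz":0},
    {"x":-1.0,"y":0.11,"z":0,"rx":0,"ry":0,"rz":0},
    {"x":-1.0,"y":0.11,"z":0,"rx":0,"ry":0,"rz":0}
  ]
}}

```text
clock: 14.25
ee_pos: [534.3, -137.8, 178.3]
eef_rot: [-0.001, 0.708, 0.706, -0.0]
ft_force: [-0.7, -0.4, 0.1]
opening: 66.6
finger_force: 8.0
```

```bash
python3 -c "
from h import *
plan((542,-207.5,120))"
```

```text
pos [ 534.3 -137.8  178.3] ty [ 1.    -0.002 -0.002] units [-0.465  0.053  0.388] turn [-0.0003 -0.0001 -0.0004] op 66.6 F [-0.7 -0.4  0.1] 8.0 t 14.25
```

Call:
{"fn": "move_arm", "kwargs": {
  "commands": [
    {"x":-0.25,"y":0.03,"z":0,"rx":0,"ry":0,"rz":0},
    {"x":-0.42,"y":0.05,"z":0.05,"rx":0,"ry":0,"rz":0},
    {"x":-0.465,"y":0.053,"z":0.25,"rx":0,"ry":0,"rz":0},
    {"x":-0.465,"y":0.053,"z":0.42,"rx":0,"ry":0,"rz":0},
    {"x":-0.465,"y":0.053,"z":0.5,"rx":0,"ry":0,"rz":0},
    {"x":-0.465,"y":0.053,"z":0.5,"rx":0,"ry":0,"rz":0},
    {"x":-0.465,"y":0.053,"z":0.5,"rx":0,"ry":0,"rz":0}
  ]
}}

```text
clock: 15.12
ee_pos: [543.3, -207.5, 105.0]
eef_rot: [0.001, 0.707, 0.707, 0.0]
ft_force: [-0.4, -0.3, -0.4]
opening: 66.6
finger_force: 8.0
```

```bash
python3 -c "
from h import *
plan((542,-207.5,70.5))
grab('scene','a6s')
a=np.linspace(0,6.283,200);p0=np.asarray(env.observe()['ee_pos'])
im=cv2.resize(cv2.imread('pics/a6s.png')[250:350,310:443],None,fx=6,fy=6,interpolation=2)
for X,D,c in(([p0[0],p0[1]-1,p0[2]-5.5],66,(0,0,255)),([p0[0],p0[1]-1,p0[2]+7.5],66,(0,255,0)),([542,-208.4,55],58,(255,0,0))):
    P=np.c_[D/2*np.cos(a),D/2*np.sin(a),0*a]+X; q=((proj('a6s',P)-[310,250]+.5)*6-.5).astype(int); cv2.polylines(im,[q],True,c,1)
cv2.imwrite('pics/a6.png',im)"
```

```text
pos [ 543.3 -207.5  105. ] ty [ 1.    -0.001  0.001] units [ 0.    -0.009  0.23 ] turn [ 0.0002  0.0001 -0.0001] op 66.6 F [-0.4 -0.3 -0.4] 8.0 t 15.125
```

View pics/a6.png

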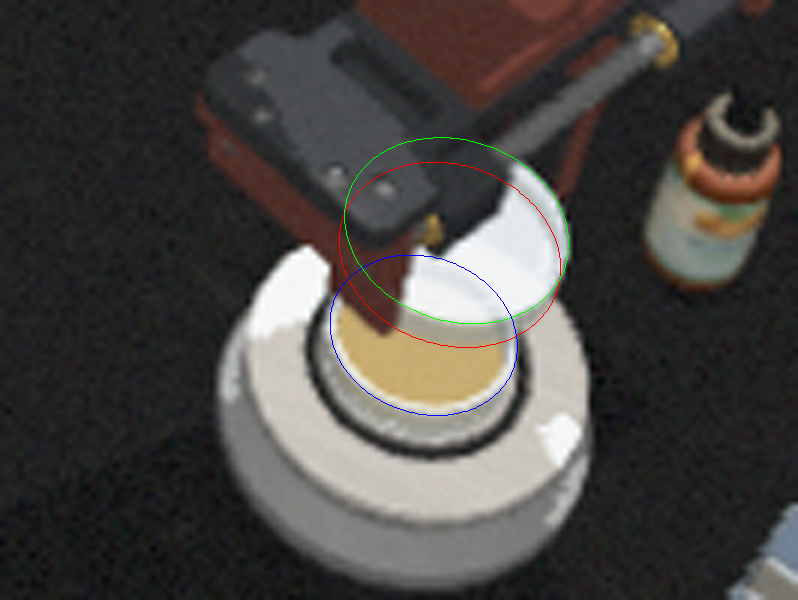

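The projected lid (green top/red edge) and dish rim (blue) agree with what is seen (lid right edge at (567,240), dish rim bottom at (437,412)). Lower to ~1 cm above the rim.

Call:
{"fn": "move_arm", "kwargs": {
  "commands": [
    {"x":0,"y":-0.007,"z":0.08,"rx":0,"ry":0,"rz":0},
    {"x":0,"y":-0.007,"z":0.15,"rx":0,"ry":0,"rz":0},
    {"x":0,"y":-0.007,"z":0.2,"rx":0,"ry":0,"rz":0},
    {"x":0,"y":-0.007,"z":0.228,"rx":0,"ry":0,"rz":0},
    {"x":0,"y":-0.007,"z":0.228,"rx":0,"ry":0,"rz":0},
    {"x":0,"y":-0.007,"z":0.228,"rx":0,"ry":0,"rz":0},
    {"x":0,"y":-0.007,"z":0.228,"rx":0,"ry":0,"rz":0}
  ]
}}

```text
clock: 16.05
ee_pos: [541.8, -208.0, 70.3]
eef_rot: [0.0, 0.708, 0.707, 0.0]
ft_force: [0.6, -0.5, -0.8]
opening: 66.3
finger_force: 8.0
```

```bash
python3 -c "
from h import *
plan((542,-207.5,70.5))
grab('scene','a7s')
a=np.linspace(0,6.283,200);p0=np.asarray(env.observe()['ee_pos'])
im=cv2.resize(cv2.imread('pics/a7s.png')[240:350,270:415],None,fx=5.4,fy=5.4,interpolation=2)
for X,D,c in(([p0[0],p0[1]-1,p0[2]-5.5],66,(0,0,255)),([p0[0],p0[1]-1,p0[2]+7.5],66,(0,255,0)),([542,-208.4,55],58,(255,0,0)),([519,22,18],46,(0,255,0))):
    P=np.c_[D/2*np.cos(a),D/2*np.sin(a),0*a]+X; q=((proj('a7s',P)-[270,240]+.5)*5.4-.5).astype(int); cv2.polylines(im,[q],True,c,1)
cv2.imwrite('pics/a7.png',im)"
```

```text
pos [ 541.8 -208.    70.3] ty [ 1.    -0.001  0.001] units [ 0.003  0.001 -0.002] turn [ 0.0001  0.     -0.0002] op 66.3 F [ 0.6 -0.5 -0.8] 8.0 t 16.05
```

View pics/a7.png

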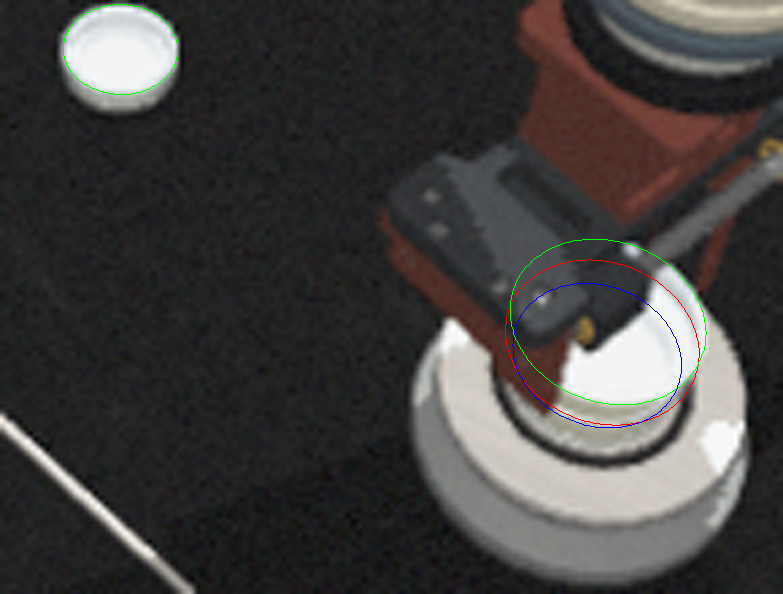

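The large lid is held level and centred over the dish, as predicted (lid bottom edge at (605,425)). The small lid is seated at (120,55). Handing in.

```bash
python3 -c "
from workcell import env
print(env.hand_in())"
```

```text
the job is handed in; nothing more can be done
None
```

I handed the job in at about 16 s on the robot's clock: the small lid is let go and sits fully down on the small dish, and the large lid is held level and centred about 1 cm above the large dish's rim. The hand-in call gave no verdict, so these positions come from my own measurements and the last pictures.

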